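# Set the drying cabinet's door stay to the vent hole

## Robot

A 7-joint arm with a two-finger parallel gripper is mounted at the origin on the work surface. World frame = base frame: x ahead of the robot, y to its left, z up, the work surface at z = 0. Lengths are in m, angles in rad, forces in N, time in s.
With the tool pointing down it reaches from about 0.4 to 0.85 m from the base axis. Payload 6.9 kg.
Tool frame: the origin (TCP) lies at the very end of the fingers, on their centre line; the grasp point (between the pads) lies 19 mm behind it; x points along the fingers, z is the direction in which the jaws open and shut, and the axes are right-handed (so a half turn about x gives the same grasp; the last joint's range is limited). The gripper opens to 85 mm and grips with 20 to 120 N. Pads are 22 mm wide; open, the fingers measure 114 mm over their backs; the gripper's body (76 mm by 85 mm) begins 54 mm behind the grasp point. The pads swing forward as they close: fully open they stand 13 mm farther back than shut.
Start: joints at [-1.117, 0.507, -0.238, 1.5, 0.126, 1.149, -0.155], TCP at [0.214, 0.587, 0.231] pointing down, gripper open.
Joint ranges: [-3.08, 3.08], [-0.24, 2.05], [-1.43, 1.35], [0, 2.5], [-1.52, 4.66], [0.17, 1.96], [-2.89, 2.89]. Speed limits (rad/s): [2.39, 2.39, 3.14, 3.14, 3.14, 3.14, 3.14].

## Interface

Orientations are given as a rotation vector (axis times angle).
In Python, from plant import * gives the robot as it stands. The module is installed in compiled form; this text tells all that it offers.
- The arm moves only by the tool send_rows, never from a script. Its argument "increments" is a list of rows, each a list of 6 numbers: the shift along the world's x, y, z in mm, then the turn, a rotation vector about the world's x, y, z in rad. A call has 1 to 20 rows; each row is the pose to reach, as a shift and turn from the pose commanded when the call began; what a row does not reach only later rows make up. A row lasts 1/12 s, in which the tool goes at most 41.7 mm and 7.16 degrees, less where a joint would pass 70% of its speed; a pose out of reach is approached as far as the arm can. A call with a gripper value outside its range is refused whole. "hand" is the gripper's target within -1 to 1 (shut at 1, half-way at 0, fully open at -1), set as the call begins (left out, the last holds). The fingers move at their own pace and stop on an object; "newtons" is the grip in N (left out, the last holds). Time passes only in rows, so rows that repeat a pose let the fingers close. It gives the time, the measured TCP pose, the force and the opening at its end, in the units of the state.
- sense(): the state, without advancing time (a new reading comes with each control period).
- get_image(name): name is "scene" or "top" or "wrist"; returns a dict with "color" (400x640x3 uint8, blue, green, red), "depth" (400x640 float32, m along the optical axis (not along the pixel's ray), 0 where there is no reading), "camera_matrix" (3x3 intrinsics, pixels), "pose" (4x4, takes a point from camera to world coordinates). Camera axes: x right, y down, z forward; pixel columns grow to the right and rows downward; lengths in m; the calibration is good to about 2 mm. A picture is of the moment at which its call begins.
- job_done(): hands the job in, once; it reports no verdict.
The state is a dict: "time_s": time; "joint_pos": joint angles; "dq": joint speeds; "tau": joint torques, N m; "position": TCP position; "tool_rot": TCP orientation; "wrist_force": force on the tool from outside, world axes, zero at the start; "wrist_torque": the same for the moment, N m; "gripper_width": finger opening in m.
Only numpy, scipy, OpenCV 4.12 (cv2) and the standard library are available. Lean on these libraries where they do the work, as an engineer would, in place of code of your own. Each camera call takes 0.05 s, during which the arm holds its last target.

## Task

The model trees in the drying cabinet have set, so bring its wide-open door in to the vent position: lift the stay off its pin by the black knob, draw the door in with it, and drop the second round hole from the door over the pin, so that the bar lies fully down on its steel keeper. Do it gently: feel for the pin and never force the bar against it or let the door swing fast, then let go. Leave the trays of trees and everything else on the bench and on the cabinet where they are.

Things in the scene. Friction and masses are not known exactly. Their poses are not given: they have to be found in the camera images.
- cabinet: white drying cabinet, fixed, 260 deep (x) x 360 wide (y) x 180 high; origin at the centre of its underside on the bench, x to its rear, y to its left seen from the robot, z up. Its glazed door stands in front, on an upright hinge at x = -140, y = +160 of this frame (mm), and swings out towards the robot. A loose tray of trees stands at the right rear of its top
- keeper: flat steel keeper block fixed on the cabinet's top near the front edge, 46 (x) x 60 (y) x 10 high; axes as the cabinet's, origin at the centre of its underside, 180 above the bench, at x = -107, y = +23 of the cabinet's frame. It carries the pin; the bar lies home on its upper face
- keeper_top (a point): centre of the keeper's upper face, axes as the keeper's. The upright steel pin, 8 thick, rises 11 above this face, top edge bevelled by 1. It is set in a slotted fixing: it stands at y = 0 here, but anywhere up to 10 mm either side along x. Where exactly is not measured and must be felt; it stays put during the job
- stay: flat brass stay bar, 24 wide, 6 thick, 0.13-0.21 kg; origin at its pivot, on its underside, x along the bar to the knob, z up. The pivot, on the door's upper edge 220 from the hinge axis, lets the bar swing level and be lifted by its free end (so a hole rises in proportion to its x); it droops at most 0.03 rad. Knob at x = 245, bar ends at 274, rounded
- stay_slot (a point): centre of the bar's slot, 33 long (x = 188.5 to 221.5 on the bar) x 10.5 wide, at the bar's underside. The pin stands somewhere in this slot at the start, door wide open. Nearer the door, on the bar's centre line, are four round through holes, 10.5 wide, at x = 92, 117, 142 and 167
- stay_knob (a point): centre of the black cylindrical knob, 18 in diameter, 26 tall, upright on the bar on a neck 10 thick and 10 high; this point is 29 above the bar's underside; axes as the stay's
- vent_hole (a point): the hole to be used: second round hole from the door pivot, 10.5 wide, at x = 117 on the bar; the point is at the bar's underside. Being half-way along the bar, a push on the knob presses about twice as hard here; with the bar riding on the pin's top the bar stands about 0.09 rad above level, against 0 when home
- door (a joint): door angle: 0 shut, grows as it opens; about 0.9 rad at the start, 0.15 to 0.4 with the vent hole on the pin; light friction (under 1 N at the stay's pivot), stays where it is left
- top_tray: bystander: loose white foam tray, 150 x 95 x 15, with small trees up to 75 high in all, on the right rear of the cabinet's top; origin at the centre of its underside
- bench_tray: bystander: white foam tray of trees on the bench, 200 x 260, 95 high in all; origin at the centre of its underside
- basin: bystander: round turquoise basin with black wire stems, 250 wide, 90 high; origin at the centre of its underside
- glue_bottle: bystander: white glue bottle with an orange cap, 56 wide, 150 high; origin at the centre of its underside
- mug: bystander: white mug, 80 wide, 90 high; origin at the centre of its underside
- glue_brush: bystander: brush with wooden handle, 180 long, lying on the bench; origin at its underside
- tweezers: bystander: steel tweezers, 120 long, lying on the bench; origin at their underside

How it is judged:
By the outcome, as a careful person would: the job done as asked, in the order asked, and still so for the second after the job is handed in, with the robot touching nothing.
It also fails if it takes over 58 s, if anything falls off the work surface, if the arm or the gripper's body presses on something with over 40 N, if the wrist force passes 120 N, or if a joint passes its speed limit or range.

## Working session

There is one attempt and no reset: what is moved stays moved. The work goes in short steps, Python scripts to look and compute and a tool call to move; the robot and the scene stay as the last step left them, time stands still between calls to the robot, and variables do not carry over. Pictures are saved under pics/ and viewed, and the job is handed in when it is done.

Besides the shell and the picture viewer there is one more tool, called after "Call:" as name(argument=value, ...) on one line, values as JSON. send_rows: Moves the arm, as the interface text tells. Its arguments: {"type":"object","properties":{"increments":{"type":"array"},"hand":{"type":"number"},"newtons":{"type":"number"}},"required":["increments"]}

```bash
mkdir -p pics; ls
python3 - <<'E'
from plant import *
import cv2,numpy as np,pickle
print(sense())
for n in ["scene","top","wrist"]:
    im=get_image(n); cv2.imwrite(f"pics/{n}0.png",im["color"]); pickle.dump(im,open(f"{n}0.pkl","wb"))
    print(n,im["camera_matrix"].round(1).tolist(),im["pose"].round(4).tolist())
E
```

```text
pics
{'time_s': 0.0, 'joint_pos': array([-1.11648764,  0.50837822, -0.23750986,  1.50109681,  0.12567704,
        1.14889721, -0.15480734]), 'dq': array([-0.0018358 , -0.00075992, -0.00054702,  0.00038907,  0.00067162,
       -0.00198255, -0.00078567]), 'tau': array([ 6.60915412e-04, -6.20580339e+01, -2.18607478e+00, -2.49648356e+01,
        1.28038094e-02,  1.20911223e-02, -1.54901005e-05]), 'position': array([0.21351925, 0.58687997, 0.23041649]), 'tool_rot': array([-0.94957635,  1.35577131,  0.9478582 ]), 'wrist_force': array([-0.55011181,  0.05068938,  1.00624034]), 'wrist_torque': array([-0.03681129,  0.04811644, -0.02454538]), 'gripper_width': 0.08541372441503231}
scene [[401.3, 0.0, 321.7], [0.0, 401.3, 201.3], [0.0, 0.0, 1.0]] [[-0.7195, 0.5038, -0.4781, 1.2722], [0.6942, 0.503, -0.5148, 0.7862], [-0.0188, -0.7023, -0.7117, 1.2857], [0.0, 0.0, 0.0, 1.0]]
top [[412.2, 0.0, 314.7], [0.0, 412.2, 203.1], [0.0, 0.0, 1.0]] [[0.0225, -0.9855, 0.1679, 0.2818], [-0.9995, -0.0262, -0.0194, -0.0115], [0.0235, -0.1674, -0.9856, 1.4492], [0.0, 0.0, 0.0, 1.0]]
wrist [[333.8, 0.0, 321.0], [0.0, 333.8, 201.5], [0.0, 0.0, 1.0]] [[0.3412, 0.8996, 0.2725, 0.1439], [0.94, -0.326, -0.1006, 0.6127], [-0.0016, 0.2905, -0.9569, 0.3744], [0.0, 0.0, 0.0, 1.0]]
```

View pics/scene0.png

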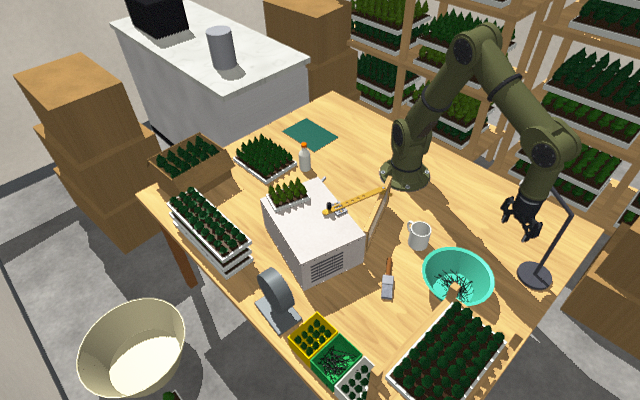

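View pics/top0.png

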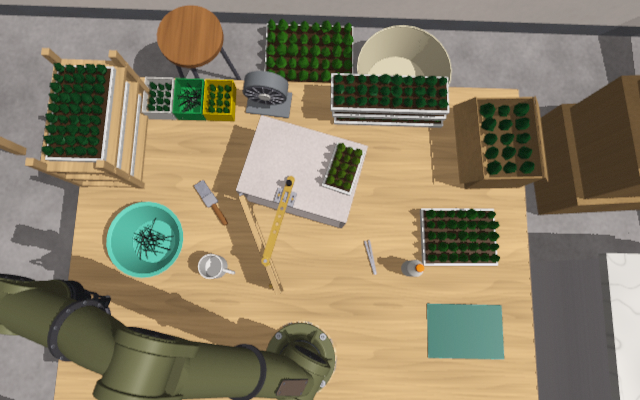

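View pics/wrist0.png

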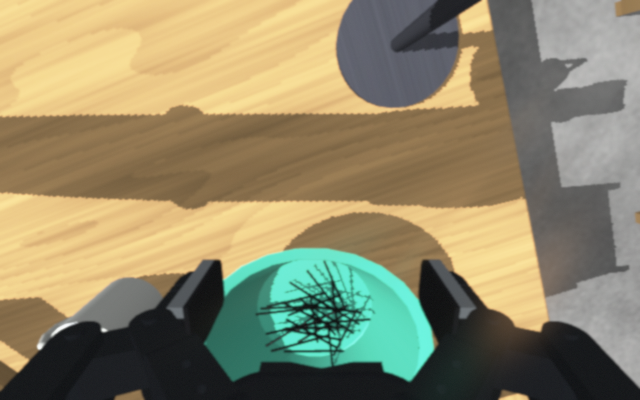

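```bash
cat > h.py <<'E'
import numpy as np,cv2,pickle
def ray(im,u,v,z):
    K=im["camera_matrix"];P=im["pose"]
    d=P[:3,:3]@np.linalg.solve(K,[u,v,1.]);o=P[:3,3]
    return o+d*(z-o[2])/d[2]
def proj(im,p):
    P=im["pose"];c=P[:3,:3].T@(np.asarray(p)-P[:3,3]);q=im["camera_matrix"]@c
    return q[:2]/q[2]
E
python3 - <<'E'
from h import *
t=pickle.load(open("top0.pkl","rb"));s=pickle.load(open("scene0.pkl","rb"))
c=t["color"][110:300,190:390];cv2.imwrite("pics/topz.png",cv2.resize(c,None,fx=3.15,fy=3.15,interpolation=cv2.INTER_CUBIC))
c=s["color"][150:290,240:420];cv2.imwrite("pics/scenez.png",cv2.resize(c,None,fx=4,fy=4,interpolation=cv2.INTER_CUBIC))
E
```

```text
(no output)
```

View pics/topz.png

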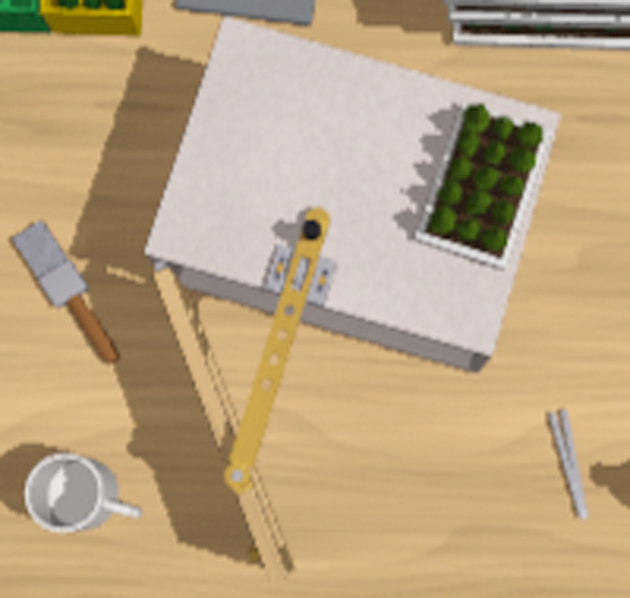

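View pics/scenez.png

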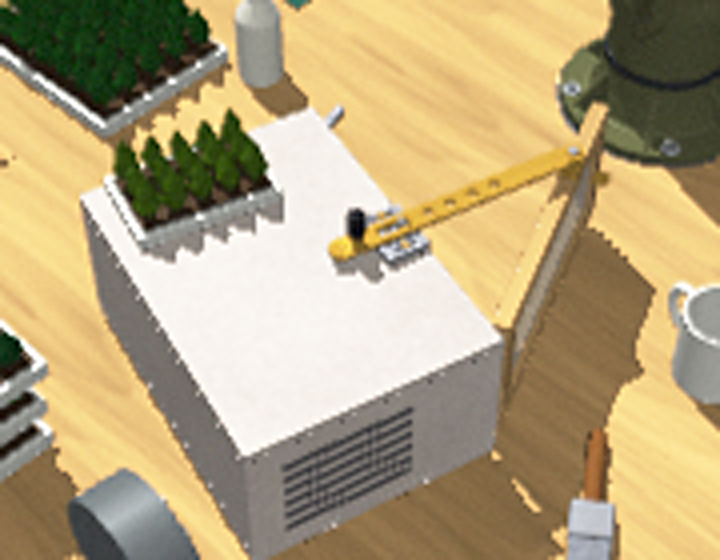

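Run:
```python
from h import *
t=pickle.load(open("top0.pkl","rb"));s=pickle.load(open("scene0.pkl","rb"))
g=lambda u,v,z:ray(t,190+(u+.5)/3.15-.5,110+(v+.5)/3.15-.5,z)
# contour corners of white top
img=t["color"];
names=dict(RL=(222,17),RR=(558,114),FL=(148,252),FR=(492,354))
loc=dict(RL=(.13,.18),RR=(.13,-.18),FL=(-.13,.18),FR=(-.13,-.18))
A=np.array([loc[k] for k in names]);B=np.array([g(*names[k],.18)[:2] for k in names])
ca,cb=A.mean(0),B.mean(0);U,S,V=np.linalg.svd((A-ca).T@(B-cb));R=(U@V).T
tt=cb-R@ca;print("cab",tt,"yaw",np.arctan2(R[1,0],R[0,0]),"res",(A@R.T+tt-B).round(4).tolist())
C=lambda x,y:R@[x,y]+tt
print("keeper",C(-.107,.023),"hinge",C(-.14,.16))
# depth at points
def w(im,u,v):
    d=im["depth"][int(round(v)),int(round(u))];K=im["camera_matrix"];P=im["pose"]
    return P[:3,:3]@(np.linalg.solve(K,[u,v,1])*d)+P[:3,3]
for n,(u,v),z in [("knobtop",(311,229),.232),("pivot",(237,475),.2),("keeperL",(279,268),.19),("keeperR",(321,280),.19)]:
    print(n,g(u,v,z),w(t,190+u/3.15,110+v/3.15))
gs=lambda u,v,z:ray(s,240+(u+.5)/4-.5,150+(v+.5)/4-.5,z)
print("scene knobtop",gs(356,213,.232),"pivot",gs(573,155,.2))
```

```text
cab [0.61125255 0.00523224] yaw -0.25967575935368825 res [[0.0015, -0.0005], [0.0021, -0.0027], [-0.0022, 0.004], [-0.0014, -0.0008]]
keeper [0.51374556 0.05493521] hinge [0.51702904 0.19581537]
knobtop [0.55035169 0.04537352 0.232     ] [0.54815972 0.04406697 0.23731268]
pivot [0.31627681 0.1091709  0.2       ] [0.31541828 0.10857183 0.19516034]
keeperL [0.51945604 0.07750729 0.19      ] [0.51826892 0.07635887 0.19073708]
keeperR [0.50855558 0.03580114 0.19      ] [0.50689995 0.03458536 0.19339811]
scene knobtop [0.55208795 0.0481057  0.232     ] pivot [0.32459881 0.11932172 0.2       ]
```

Run:
```python
from h import *
from scipy.spatial.transform import Rotation as Ro
from plant import *
t=pickle.load(open("top0.pkl","rb"))
g=lambda u,v,z:ray(t,190+(u+.5)/3.15-.5,110+(v+.5)/3.15-.5,z)
yaw=-.26;R=np.array([[np.cos(yaw),-np.sin(yaw)],[np.sin(yaw),np.cos(yaw)]]);tt=np.array([.6113,.0055])
print("tray FL,FR,RL",[(R.T@(g(u,v,z)[:2]-tt)).round(3).tolist() for u,v,z in [(415,237,.195),(503,265,.195),(463,107,.195)]])
h=R@[-.14,.16]+tt
for px in (-.01,0,.01):
    pin=R@[-.107+px,.023]+tt
    from scipy.optimize import brentq
    P=lambda th:h+.22*(R@[-np.sin(th),-np.cos(th)])
    th=brentq(lambda a:np.linalg.norm(P(a)-pin)-.117,0,.8)
    u=(pin-P(th))/.117;k=P(th)+.245*u
    P0=P(.9);u0=(pin-P0)/np.linalg.norm(pin-P0)
    print(px,"pin",pin,"th",th,"yaw",np.arctan2(u[1],u[0]),"knob",k,"loc",R.T@(k-tt),"| start x on bar",np.linalg.norm(pin-P0),"yaw0",np.arctan2(u0[1],u0[0]),"knob0",P0+.245*u0,P0)
M=Ro.from_rotvec(sense()["tool_rot"]).as_matrix();print(M.round(3))
for yb in (-.267,):
    for sg in (1,-1):
        z=sg*np.array([-np.sin(yb),np.cos(yb),0]);x=np.array([0,0,-1.]);y=np.cross(z,x)
        print(sg,(Ro.from_matrix(np.c_[x,y,z])*Ro.from_matrix(M).inv()).as_rotvec())
```

```text
tray FL,FR,RL [[-0.04, -0.074], [-0.043, -0.165], [0.102, -0.084]]
-0.01 pin [0.50414523 0.05780539] th 0.32096163910060793 yaw 0.4003297420541881 knob [0.62202459 0.10768981] loc [-0.01590688  0.1015123 ] | start x on bar 0.19533207478055037 yaw0 -0.26125840595102506 knob0 [0.5521277  0.04497634] [0.31544161 0.10825898]
0 pin [0.51380913 0.05523459] th 0.2583780760400036 yaw 0.44362371841446385 knob [0.62941901 0.11017414] loc [-0.00939965  0.10581408] | start x on bar 0.20533206724823921 yaw0 -0.26119711958516206 knob0 [0.55213158 0.04499085] [0.31544161 0.10825898]
0.01 pin [0.52347302 0.05266378] th 0.19969156372148145 yaw 0.4769537067024545 knob [0.63718791 0.11142538] loc [-0.00221354  0.1090205 ] | start x on bar 0.2153320604155275 yaw0 -0.2611415254809892 knob0 [0.5521351  0.04500401] [0.31544161 0.10825898]
[[-0.    -0.94   0.342]
 [-0.001  0.342  0.94 ]
 [-1.    -0.    -0.001]]
1 [ 0.00135679 -0.00037014  0.08181101]
-1 [-5.66592992e-04 -2.07690606e-03 -3.05978089e+00]
```

Call:
send_rows(increments=[[0,0,35,0,0,0],[10,-20,70,0,0,0],[30,-50,80,0,0,0.01],[50,-80,80,0,0,0.01],[70,-110,80,0,0,0.02],[90,-140,80,0,0,0.02],[110,-170,80,0,0,0.03],[130,-200,80,0,0,0.03],[150,-230,80,0,0,0.04],[170,-260,80,0,0,0.04],[190,-290,80,0,0,0.05],[210,-320,80,0,0,0.05],[230,-350,80,0,0,0.06],[250,-380,80,0,0,0.06],[270,-410,80,0,0,0.07],[290,-440,80,0,0,0.07],[305,-470,80,0,0,0.08],[320,-500,80,0,0,0.08],[335,-525,80,0,0,0.08],[338,-542,80,0,0,0.08]], hand=-0.3)

```text
time_s: 1.82
position: [0.5533, 0.0417, 0.3107]
tool_rot: [-1.007, 1.327, 1.005]
wrist_force: [0.1, -0.2, 0.1]
gripper_width: 0.0559
```

Call:
send_rows(increments=[[0,0,-10,0,0,0],[0,0,-15,0,0,0],[0,0,-15,0,0,0]])

```text
time_s: 2.07
position: [0.5505, 0.0463, 0.2946]
tool_rot: [-1.008, 1.326, 1.012]
wrist_force: [0.1, 1.4, -0.8]
gripper_width: 0.0555
```

Run:
```python
from plant import *
import cv2,pickle
im=get_image("wrist");cv2.imwrite("pics/w1.png",im["color"]);pickle.dump(im,open("w1.pkl","wb"))
s=sense();print({k:s[k].round(3) for k in("position","tool_rot","wrist_force","joint_pos")},s["gripper_width"],s["time_s"]);print(im["pose"].round(3))
```

```text
{'position': array([0.551, 0.047, 0.295]), 'tool_rot': array([-1.009,  1.325,  1.012]), 'wrist_force': array([0.366, 0.248, 0.366]), 'joint_pos': array([-0.113,  0.344, -0.022,  1.583,  0.007,  1.217,  1.167])} 0.055671803726692566 2.1167
[[ 0.264  0.924  0.277  0.479]
 [ 0.964 -0.253 -0.076  0.066]
 [-0.     0.287 -0.958  0.439]
 [ 0.     0.     0.     1.   ]]
```

View pics/w1.png

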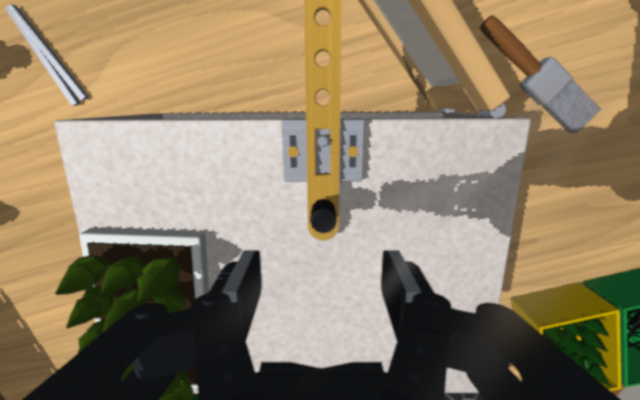

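Run:
```python
from h import *
im=pickle.load(open("w1.pkl","rb"))
c=im["color"][90:250,265:385];cv2.imwrite("pics/w1z.png",cv2.resize(c,None,fx=5,fy=5,interpolation=cv2.INTER_CUBIC)[:, :])
c=im["color"][80:200,260:400]
cv2.imwrite("pics/w1z.png",cv2.resize(c,None,fx=5,fy=5,interpolation=cv2.INTER_CUBIC))
```

```text
(no output)
```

View pics/w1z.png

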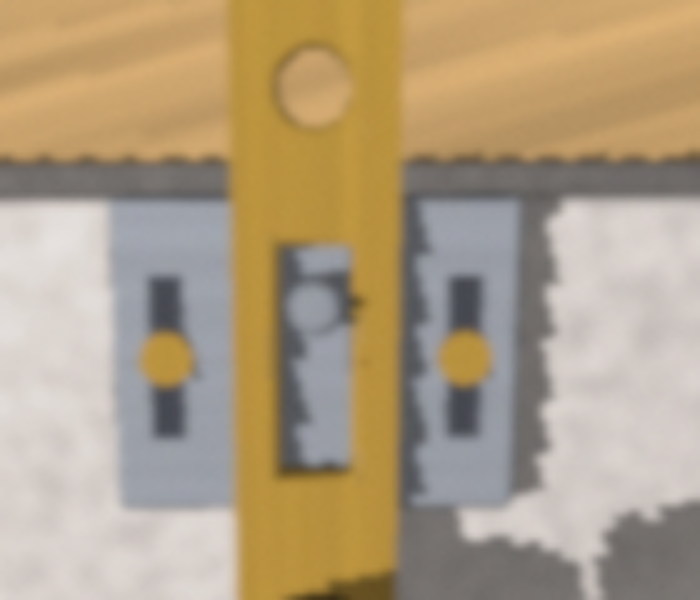

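Run:
```python
from h import *
im=pickle.load(open("w1.pkl","rb"))
g=lambda u,v,z:ray(im,260+(u+.5)/5-.5,80+(v+.5)/5-.5,z)[:2]
c=[g(*p,.19) for p in [(109,198),(520,198),(508,503),(121,503)]]
k=np.mean(c,0);ax=(c[3]-c[0]+c[2]-c[1]);lx=np.linalg.norm(ax)/2;ax/=np.linalg.norm(ax);print("keeper",k,"axisyaw",np.arctan2(ax[1],ax[0]),"len",lx)
pin=g(313,306,.201);d=pin-k;print("pin",pin,"along",d@ax,"cross",ax[0]*d[1]-ax[1]*d[0])
h=g(314,87,.196);print("hole167 top",h)
for v in (243,474): print("slot end",g(313,v,.196))
kn=ray(im,322.5,215,.232);print("knob top",kn)
# knob black mask
m=(im["color"].max(2)<45);m[:190]=0;m[245:]=0;m[:,:300]=0;m[:,345:]=0
ys,xs=np.nonzero(m);print(xs.min(),xs.max(),ys.min(),ys.max())
b=pickle.load(open("w1.pkl","rb"))
u=kn[:2]-h;print("bar yaw via",np.arctan2(u[1],u[0]),np.linalg.norm(u))
# more holes
for (x,y) in [(322,97),(322,57.5),(322,17)]: print(ray(im,x,y,.196))
```

```text
keeper [0.51350272 0.05787709] axisyaw -0.2659582448900069 len 0.04526400537435678
pin [0.50535354 0.05983308] along -0.008376765098970604 cross -0.0002546563140253791
hole167 top [0.47690324 0.06775157]
slot end [0.49732735 0.06203827]
slot end [0.52968315 0.05321518]
knob top [0.54840958 0.04819318 0.232     ]
312 334 200 230
bar yaw via -0.266989453055574 0.07413290499487796
[0.47682992 0.06748385 0.196     ]
[0.45238498 0.07415426 0.196     ]
[0.42886735 0.08057162 0.196     ]
```

Call:
send_rows(increments=[[0,0,-20,0,0,0],[0,0,-40,0,0,0],[0,0,-60,0,0,0],[0,0,-75,0,0,0],[0,0,-85,0,0,0],[0,0,-90,0,0,0],[0,0,-92,0,0,0],[0,0,-92,0,0,0],[0,0,-92,0,0,0]])

```text
time_s: 2.87
position: [0.5521, 0.0456, 0.2051]
tool_rot: [-1.01, 1.323, 1.008]
wrist_force: [-0.7, 0.5, 1.9]
gripper_width: 0.0557
```

Run:
```python
from plant import *
import cv2,pickle
im=get_image("wrist");cv2.imwrite("pics/w2.png",im["color"]);pickle.dump(im,open("w2.pkl","wb"))
s=sense();print({k:s[k].round(4) for k in("position","tool_rot","wrist_force","joint_pos")},s["gripper_width"],s["time_s"])
```

```text
{'position': array([0.5522, 0.0455, 0.2052]), 'tool_rot': array([-1.0095,  1.323 ,  1.0081]), 'wrist_force': array([-0.1203,  0.5669,  0.2282]), 'joint_pos': array([-0.1108,  0.4146, -0.0229,  1.7332,  0.011 ,  0.9924,  1.1643])} 0.055327791049191784 2.9167
```

View pics/w2.png

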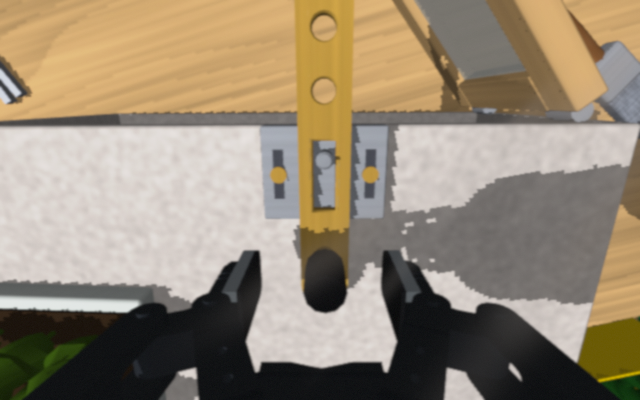

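Run:
```python
from h import *
im=pickle.load(open("w2.pkl","rb"))
c=im["color"][70:230,250:400]
cv2.imwrite("pics/w2z.png",cv2.resize(c,None,fx=3.75,fy=3.75,interpolation=cv2.INTER_CUBIC))
```

```text
(no output)
```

View pics/w2z.png

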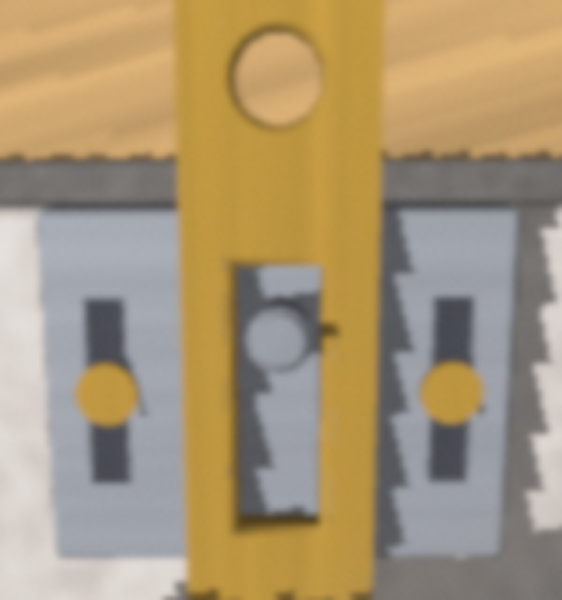

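Call:
send_rows(increments=[[0,1.5,-2,0,0,0],[0,1.5,-2,0,0,0],[0,1.5,-2,0,0,0]])

```text
time_s: 3.17
position: [0.5517, 0.047, 0.2025]
tool_rot: [-1.009, 1.324, 1.009]
wrist_force: [1.0, 0.1, 0.2]
gripper_width: 0.0554
```

Run:
```python
from h import *
im=pickle.load(open("w2.pkl","rb"))
g=lambda u,v,z:ray(im,250+(u+.5)/3.75-.5,70+(v+.5)/3.75-.5,z)[:2]
c=[g(*p,.19) for p in [(38,208),(518,210),(500,556),(58,556)]]
k=np.mean(c,0);ax=(c[3]-c[0]+c[2]-c[1]);lx=np.linalg.norm(ax)/2;ax/=np.linalg.norm(ax);print("keeper",k,np.arctan2(ax[1],ax[0]),lx)
pin=g(277,336,.201);d=pin-k;print("pin",pin,d@ax,ax[0]*d[1]-ax[1]*d[0])
h=g(276,77,.196);print("hole167",h, "barx of pin",167+1e3*np.linalg.norm(pin-h))
print("slot ends",[167+1e3*np.linalg.norm(g(278,v,.196)-h) for v in (264,520)])
```

```text
keeper [0.51382509 0.05792069] -0.26265860565882176 0.045690441290229734
pin [0.50518566 0.05997191] -0.008875717971676429 -0.00026235629668995434
hole167 [0.47684042 0.06760586] barx of pin 196.3552406854439
slot ends [np.float64(188.4539639082343), np.float64(221.00956228893529)]
```

Call:
send_rows(increments=[[0,0,0,0,0,0],[0,0,0,0,0,0],[0,0,0,0,0,0],[0,0,0,0,0,0],[0,0,0,0,0,0],[0,0,0,0,0,0]], hand=1, newtons=30)

```text
time_s: 3.67
position: [0.5517, 0.0468, 0.2024]
tool_rot: [-1.009, 1.324, 1.009]
wrist_force: [-0.9, 0.6, 2.1]
gripper_width: 0.017
```

```bash
cat > kin.py <<'E'
import numpy as np
from scipy.optimize import brentq
from scipy.spatial.transform import Rotation as Ro
yc=-.264;Rc=np.array([[np.cos(yc),-np.sin(yc)],[np.sin(yc),np.cos(yc)]])
kp=np.array([.5137,.0579]);hinge=kp+Rc@[-.033,.137];pin=kp+Rc@[-.0087,0]
P=lambda th:hinge+.22*(Rc@[-np.sin(th),-np.cos(th)])
def bar(th): u=pin-P(th);return np.arctan2(u[1],u[0]),np.linalg.norm(u)
def th_of(x): return brentq(lambda a:bar(a)[1]-x,0.02,1.2)
def pose(x,a,dy=0,h=.0125,dpsi=0):
    """x: bar coordinate above pin"""
    th=th_of(x);psi=bar(th)[0]+dpsi
    R=Ro.from_rotvec([0,0,psi])*Ro.from_rotvec([0,-a,0])
    p=np.r_[P(th),.190]+R.apply([.245,0,h]); return p,R,th,psi
def rows(st):
    p0,R0,_,_=pose(*st[0]);o=[]
    for s in st[1:]:
        p,R,th,psi=pose(*s);o.append((p-p0).dot(1000*np.eye(3)).round(1).tolist()+(R*R0.inv()).as_rotvec().round(3).tolist())
    return o
E
python3 - <<'E'
from kin import *
s0=(.1964,0)
print(pose(*s0),hinge,pin);print(pose(.117,.12),)
print("lift");[print(r) for r in rows([s0]+[(.1964,a) for a in np.linspace(0,.12,13)[1:]])]
t=np.arange(1,41)/40;w=t*t*(3-2*t);th0,th1=th_of(.1964),th_of(.117)
X=[bar(th0+(th1-th0)*k)[1] for k in w]
print("A");print(rows([(.1964,.12)]+[(x,.12) for x in X[:20]]))
print("B");print(rows([(X[19],.12)]+[(x,.12) for x in X[20:]]))
E
```

```text
(array([0.55222059, 0.04749931, 0.2025    ]), Rotation.from_matrix(array([[ 0.96541495,  0.26071819,  0.        ],
                            [-0.26071819,  0.96541495, -0.        ],
                            [-0.        ,  0.        ,  1.        ]])), 0.8983058778824026, np.float64(-0.26376604912356866)) [0.51759265 0.19876464] [0.50530142 0.06017021]
(array([0.62007212, 0.10903924, 0.2317396 ]), Rotation.from_matrix(array([[ 9.13450187e-01, -3.91761697e-01, -1.10143218e-01],
                            [ 3.88944396e-01,  9.20066722e-01, -4.68986575e-02],
                            [ 1.19712207e-01, -3.46944695e-18,  9.92808636e-01]])), 0.3126007796141993, np.float64(0.40254556342580755))
lift
[-0.1, 0.0, 2.4, -0.003, -0.01, 0.0]
[-0.3, 0.1, 4.9, -0.005, -0.019, 0.0]
[-0.5, 0.1, 7.3, -0.008, -0.029, 0.0]
[-0.7, 0.2, 9.8, -0.01, -0.039, 0.0]
[-0.9, 0.2, 12.2, -0.013, -0.048, 0.0]
[-1.1, 0.3, 14.7, -0.016, -0.058, 0.0]
[-1.4, 0.4, 17.1, -0.018, -0.068, 0.0]
[-1.7, 0.5, 19.5, -0.021, -0.077, 0.0]
[-2.0, 0.6, 22.0, -0.023, -0.087, 0.0]
[-2.4, 0.6, 24.4, -0.026, -0.097, 0.0]
[-2.8, 0
[... 799 characters left out ...]
.0, 0.024], [5.8, 4.6, 0.0, -0.0, -0.0, 0.049], [8.6, 7.2, 0.0, 0.0, -0.0, 0.074], [11.2, 10.0, 0.0, 0.0, -0.0, 0.099], [13.7, 12.8, 0.0, 0.0, 0.0, 0.125], [16.0, 15.8, 0.0, -0.0, 0.0, 0.15], [18.1, 18.9, 0.0, 0.0, -0.0, 0.175], [20.0, 22.0, 0.0, 0.0, -0.0, 0.2], [21.7, 25.1, 0.0, 0.0, 0.0, 0.224], [23.2, 28.1, 0.0, 0.0, 0.0, 0.247], [24.5, 31.1, 0.0, 0.0, -0.0, 0.269], [25.6, 34.0, 0.0, 0.0, 0.0, 0.29], [26.5, 36.7, 0.0, 0.0, -0.0, 0.309], [27.2, 39.2, 0.0, 0.0, 0.0, 0.327], [27.8, 41.4, 0.0, 0.0, -0.0, 0.342], [28.2, 43.4, 0.0, 0.0, 0.0, 0.356], [28.5, 44.9, 0.0, -0.0, -0.0, 0.366], [28.7, 46.1, 0.0, 0.0, 0.0, 0.374], [28.8, 46.8, 0.0, 0.0, 0.0, 0.379], [28.9, 47.0, 0.0, 0.0, -0.0, 0.381]]
```

Call:
send_rows(increments=[[-0.1,0,2.4,-0.003,-0.01,0],[-0.3,0.1,4.9,-0.005,-0.019,0],[-0.5,0.1,7.3,-0.008,-0.029,0],[-0.7,0.2,9.8,-0.01,-0.039,0],[-0.9,0.2,12.2,-0.013,-0.048,0],[-1.1,0.3,14.7,-0.016,-0.058,0],[-1.4,0.4,17.1,-0.018,-0.068,0],[-1.7,0.5,19.5,-0.021,-0.077,0],[-2.0,0.6,22,-0.023,-0.087,0],[-2.4,0.6,24.4,-0.026,-0.097,0],[-2.8,0.7,26.8,-0.029,-0.106,0],[-3.1,0.8,29.2,-0.031,-0.116,0],[-3.1,0.8,29.2,-0.031,-0.116,0],[-3.1,0.8,29.2,-0.031,-0.116,0]])

```text
time_s: 4.83
position: [0.5484, 0.0478, 0.2317]
tool_rot: [-1.075, 1.247, 0.918]
wrist_force: [0.4, -0.4, -0.9]
gripper_width: 0.0167
```

Run:
```python
from plant import *
import cv2,pickle
im=get_image("wrist");cv2.imwrite("pics/w3.png",im["color"]);pickle.dump(im,open("w3.pkl","wb"))
s=sense();print({k:s[k].round(4) for k in("position","tool_rot","wrist_force","wrist_torque")},s["gripper_width"],s["time_s"])
```

```text
{'position': array([0.5484, 0.0477, 0.2315]), 'tool_rot': array([-1.0748,  1.2479,  0.9187]), 'wrist_force': array([-0.3698,  0.6506, -2.0996]), 'wrist_torque': array([ 0.0119,  0.0391, -0.0389])} 0.01692841548249701 4.8833
```

View pics/w3.png

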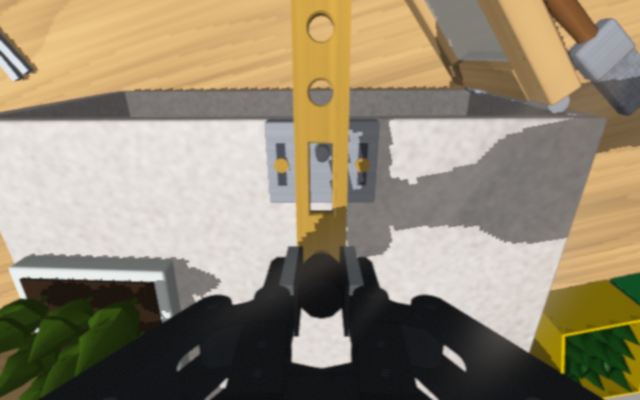

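The bar is raised above the pin: the pin shows through the slot at (322,152), well below it, and the knob is held at (322,285). I'll now draw the door in.

Call:
send_rows(increments=[[0.2,0,0,0,0,0.001],[0.6,0,0,0,0,0.004],[1.3,0,0,0,0,0.008],[2.3,0.1,0,0,0,0.014],[3.6,0.1,0,0,0,0.022],[5.1,0.3,0,0,0,0.032],[6.8,0.4,0,0,0,0.042],[8.8,0.7,0,0,0,0.054],[10.9,1,0,0,0,0.068],[13.2,1.4,0,0,0,0.083],[15.7,1.9,0,0,0,0.098],[18.3,2.5,0,0,0,0.116],[21.1,3.3,0,0,0,0.134],[24,4.3,0,0,0,0.153],[26.9,5.4,0,0,0,0.173],[29.9,6.7,0,0,0,0.194],[33,8.1,0,0,0,0.216],[36.1,9.8,0,0,0,0.238],[39.1,11.6,0,0,0,0.261],[42.1,13.7,0,0,0,0.285]])

```text
time_s: 6.55
position: [0.5909, 0.0615, 0.2315]
tool_rot: [-1.276, 1.11, 1.135]
wrist_force: [-1.5, -1.0, 0.0]
gripper_width: 0.017
```

Call:
send_rows(increments=[[3,2.2,0,0,0,0.024],[5.8,4.6,0,0,0,0.049],[8.6,7.2,0,0,0,0.074],[11.2,10,0,0,0,0.099],[13.7,12.8,0,0,0,0.125],[16,15.8,0,0,0,0.15],[18.1,18.9,0,0,0,0.175],[20,22,0,0,0,0.2],[21.7,25.1,0,0,0,0.224],[23.2,28.1,0,0,0,0.247],[24.5,31.1,0,0,0,0.269],[25.6,34,0,0,0,0.29],[26.5,36.7,0,0,0,0.309],[27.2,39.2,0,0,0,0.327],[27.8,41.4,0,0,0,0.342],[28.2,43.4,0,0,0,0.356],[28.5,44.9,0,0,0,0.366],[28.7,46.1,0,0,0,0.374],[28.8,46.8,0,0,0,0.379],[28.9,47,0,0,0,0.381]])

```text
time_s: 8.22
position: [0.6195, 0.1084, 0.2315]
tool_rot: [-1.527, 0.888, 1.411]
wrist_force: [-1.0, -0.6, -1.5]
gripper_width: 0.0173
```

Call:
send_rows(increments=[[0,0,0,0,0,0],[0,0,0,0,0,0],[0,0,0,0,0,0]])

```text
time_s: 8.47
position: [0.6196, 0.1083, 0.2315]
tool_rot: [-1.527, 0.888, 1.411]
wrist_force: [-1.1, 0.2, -1.0]
gripper_width: 0.0175
```

Run:
```python
from plant import *
import cv2,pickle
im=get_image("wrist");cv2.imwrite("pics/w4.png",im["color"]);pickle.dump(im,open("w4.pkl","wb"))
s=sense();print({k:s[k].round(4) for k in("position","tool_rot","wrist_force","wrist_torque")},s["gripper_width"],s["time_s"])
```

```text
{'position': array([0.6196, 0.1083, 0.2315]), 'tool_rot': array([-1.5269,  0.8881,  1.4106]), 'wrist_force': array([-1.166 , -1.2765, -1.3135]), 'wrist_torque': array([-0.1228,  0.3172, -0.0263])} 0.017226690837577805 8.5167
```

View pics/w4.png

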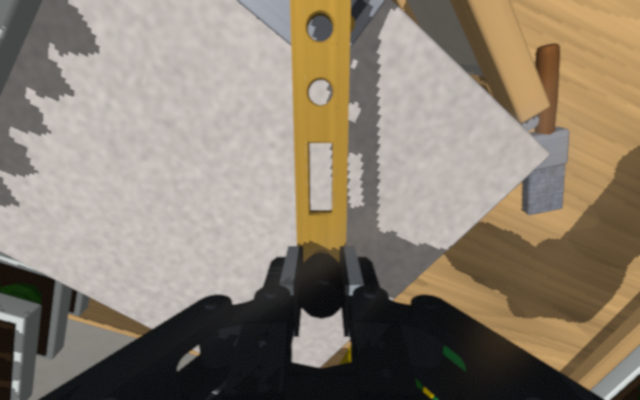

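Run:
```python
from h import *
from kin import *
im=pickle.load(open("w4.pkl","rb"));a=.12
c=im["color"][0:220,270:390];cv2.imwrite("pics/w4z.png",cv2.resize(c,None,fx=2.7,fy=2.7,interpolation=cv2.INTER_CUBIC))
hsv=cv2.cvtColor(im["color"],cv2.COLOR_BGR2HSV)
m=cv2.inRange(hsv,(15,90,60),(35,255,255))
roi=m[0:225,285:358]
n,l,st,ce=cv2.connectedComponentsWithStats(255-roi,connectivity=4)
for i in range(1,n): 
    if 30<st[i,4]<2500: print(st[i],ce[i]+[285,0])
hz=lambda x:.19+x*np.sin(a)+.006
def pt(u,v,x): return ray(im,u,v,hz(x))[:2]
p1=pt(319.3,27,.142);p2=pt(320,92,.167)
d=p2-p1;print(p1,p2,np.linalg.norm(d),np.arctan2(d[1],d[0]))
# knob center-based yaw: TCP
tcp=np.array([.6196,.1083]); # line from hole to knob
off=(.012*-np.sin(a)); 
psi=np.arctan2(*(tcp-(p1+p2)/2)[::-1]);print("psi from tcp",psi)
u=np.array([np.cos(psi),np.sin(psi)])
q=(p1+p2)/2-u*np.cos(a)*(.1545-.117)+u*.006*np.sin(a);print("vent hole at underside",q,"pin",pin)
print("when level:",q+0*u, "model pose",pose(.117,.12)[0])
```

```text
[   0    0   12  225 1889] [288.90206458 126.14452091]
[  62    0   11  225 1993] [352.84746613 124.88961365]
[ 22  15  25  26 514] [319.30350195  27.78988327]
[ 23  79  24  26 495] [319.6989899  91.7010101]
[  24  143   24   68 1571] [320.18586887 176.17695735]
[0.52675014 0.06896777] [0.54959084 0.07884241] 0.024883853164578595 0.4080602460932192
psi from tcp 0.39965684407992497
vent hole at underside [0.50453579 0.05969817] pin [0.50530142 0.06017021]
when level: [0.50453579 0.05969817] model pose [0.62007212 0.10903924 0.2317396 ]
```

View pics/w4z.png

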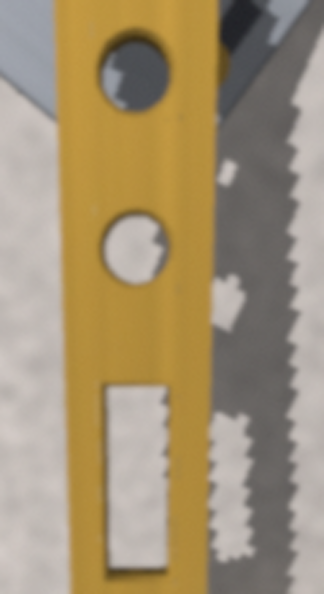

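Run:
```python
from kin import *
print(rows([(.117,.12)]+[(.117,a) for a in (.115,.11,.105,.1,.096,.092,.088,.084)]))
print(pose(.117,.084)[0])
print(rows([(.117,.084)]+[(.117,a) for a in np.arange(.08,-.001,-.004)]))
```

```text
[[0.2, 0.1, -1.2, -0.002, 0.005, 0.0], [0.4, 0.2, -2.4, -0.004, 0.009, 0.0], [0.6, 0.2, -3.6, -0.006, 0.014, -0.0], [0.7, 0.3, -4.8, -0.008, 0.018, -0.0], [0.9, 0.4, -5.8, -0.009, 0.022, -0.0], [1.0, 0.4, -6.8, -0.011, 0.026, -0.0], [1.1, 0.5, -7.8, -0.013, 0.029, -0.0], [1.2, 0.5, -8.7, -0.014, 0.033, -0.0]]
[0.62131023 0.10956642 0.22301173]
[[0.1, 0.1, -1.0, -0.002, 0.004, 0.0], [0.2, 0.1, -1.9, -0.003, 0.007, 0.0], [0.3, 0.1, -2.9, -0.005, 0.011, 0.0], [0.5, 0.2, -3.9, -0.006, 0.015, 0.0], [0.6, 0.2, -4.9, -0.008, 0.018, 0.0], [0.7, 0.3, -5.8, -0.009, 0.022, 0.0], [0.8, 0.3, -6.8, -0.011, 0.026, 0.0], [0.9, 0.4, -7.8, -0.013, 0.029, -0.0], [0.9, 0.4, -8.8, -0.014, 0.033, 0.0], [1.0, 0.4, -9.7, -0.016, 0.037, 0.0], [1.1, 0.5, -10.7, -0.017, 0.04, 0.0], [1.2, 0.5, -11.7, -0.019, 0.044, 0.0], [1.3, 0.5, -12.7, -0.02, 0.048, 0.0], [1.3, 0.6, -13.7, -0.022, 0.052, 0.0], [1.4, 0.6, -14.6, -0.024, 0.055, 0.0], [1.5, 0.6, -15.6, -0.025, 0.059, 0.0], [1.5, 0.7, -16.6, -0.027, 0.063, 0.0], [1.6, 0.7, -17.6, -0.028, 0.066, 0.0], [1.7, 0.7, -18.6, -0.03, 0.07, 0.0], [1.7, 0.7, -19.5, -0.031, 0.074, 0.0], [1.8, 0.7, -20.5, -0.033, 0.077, -0.0]]
```

Call:
send_rows(increments=[[0.2,0.1,-1.2,-0.002,0.005,0],[0.4,0.2,-2.4,-0.004,0.009,0],[0.6,0.2,-3.6,-0.006,0.014,0],[0.7,0.3,-4.8,-0.008,0.018,0],[0.7,0.3,-4.8,-0.008,0.018,0]])

```text
time_s: 8.93
position: [0.6204, 0.1088, 0.2263]
tool_rot: [-1.522, 0.906, 1.425]
wrist_force: [-0.3, -0.3, -0.9]
gripper_width: 0.0169
```

Call:
send_rows(increments=[[0.1,0,-0.5,-0.001,0.002,0],[0.2,0.1,-1,-0.001,0.004,0],[0.2,0.1,-1,-0.001,0.004,0]])

```text
time_s: 9.18
position: [0.6204, 0.1088, 0.2256]
tool_rot: [-1.521, 0.909, 1.428]
wrist_force: [-0.4, -0.1, -0.7]
gripper_width: 0.0171
```

Call:
send_rows(increments=[[0.1,0,-0.5,-0.001,0.002,0],[0.1,0,-1,-0.002,0.004,0],[0.1,0,-1,-0.002,0.004,0]])

```text
time_s: 9.43
position: [0.6206, 0.1088, 0.2246]
tool_rot: [-1.52, 0.913, 1.431]
wrist_force: [-0.8, -0.0, -0.8]
gripper_width: 0.0174
```

Run:
```python
from plant import *
s=sense();print({k:s[k].round(4) for k in("position","wrist_force","wrist_torque")},s["gripper_width"],s["time_s"])
```

```text
{'position': array([0.6206, 0.1088, 0.2246]), 'wrist_force': array([-0.7672, -0.0234, -0.8367]), 'wrist_torque': array([-0.0908,  0.1608,  0.033 ])} 0.017395515613819464 9.4333
```

Call:
send_rows(increments=[[0.1,0,-0.5,-0.001,0.002,0],[0.1,0,-1,-0.002,0.004,0],[0.1,0,-1,-0.002,0.004,0]])

```text
time_s: 9.68
position: [0.6207, 0.1088, 0.2236]
tool_rot: [-1.519, 0.917, 1.434]
wrist_force: [-0.1, -0.2, -0.2]
gripper_width: 0.0172
```

Call:
send_rows(increments=[[0.1,0,-0.5,-0.001,0.002,0],[0.1,0.1,-1,-0.002,0.004,0],[0.1,0.1,-1,-0.002,0.004,0]])

```text
time_s: 9.93
position: [0.6208, 0.1089, 0.2226]
tool_rot: [-1.518, 0.921, 1.437]
wrist_force: [1.0, -0.5, -1.7]
gripper_width: 0.0173
```

Call:
send_rows(increments=[[0.1,0,-0.5,-0.001,0.002,0],[0.1,0,-1,-0.002,0.004,0],[0.1,0,-1,-0.002,0.004,0]])

```text
time_s: 10.18
position: [0.621, 0.109, 0.2216]
tool_rot: [-1.517, 0.925, 1.44]
wrist_force: [-0.1, -0.1, -0.9]
gripper_width: 0.0167
```

Call:
send_rows(increments=[[0.1,0,-1,-0.002,0.004,0],[0.2,0.1,-2,-0.003,0.007,0],[0.3,0.1,-3,-0.005,0.011,0],[0.3,0.1,-3,-0.005,0.011,0]])

```text
time_s: 10.52
position: [0.6213, 0.1091, 0.2184]
tool_rot: [-1.514, 0.936, 1.449]
wrist_force: [1.4, -0.2, -1.3]
gripper_width: 0.0169
```

Call:
send_rows(increments=[[0.1,0,-1,-0.002,0.004,0],[0.2,0.1,-2,-0.003,0.007,0],[0.3,0.1,-3,-0.005,0.011,0],[0.3,0.1,-3,-0.005,0.011,0]])

```text
time_s: 10.85
position: [0.6215, 0.1092, 0.2154]
tool_rot: [-1.511, 0.947, 1.457]
wrist_force: [0.6, -0.1, -0.5]
gripper_width: 0.0171
```

Call:
send_rows(increments=[[0.1,0,-1,-0.002,0.004,0],[0.2,0.1,-2,-0.003,0.007,0],[0.3,0.1,-3,-0.005,0.011,0],[0.3,0.1,-3,-0.005,0.011,0]])

```text
time_s: 11.18
position: [0.6217, 0.1092, 0.2124]
tool_rot: [-1.508, 0.958, 1.466]
wrist_force: [0.7, 0.3, -1.3]
gripper_width: 0.0168
```

Call:
send_rows(increments=[[0.1,0,-1,-0.002,0.004,0],[0.2,0.1,-2,-0.003,0.007,0],[0.2,0.1,-3,-0.005,0.011,0],[0.2,0.1,-3,-0.005,0.011,0]])

```text
time_s: 11.52
position: [0.6219, 0.1093, 0.2093]
tool_rot: [-1.505, 0.969, 1.474]
wrist_force: [0.5, 0.0, -0.0]
gripper_width: 0.0169
```

Call:
send_rows(increments=[[0.1,0,-1,-0.002,0.004,0],[0.1,0,-2,-0.003,0.007,0],[0.2,0.1,-3,-0.005,0.011,0],[0.2,0.1,-3,-0.005,0.011,0]])

```text
time_s: 11.85
position: [0.6221, 0.1094, 0.2063]
tool_rot: [-1.502, 0.98, 1.482]
wrist_force: [1.0, -0.2, -0.4]
gripper_width: 0.0171
```

Call:
send_rows(increments=[[0.1,0,-0.6,-0.001,0.002,0],[0.1,0,-1.2,-0.002,0.004,0],[0.1,0,-2,-0.003,0.007,0],[0.1,0,-2,-0.003,0.007,0]])

```text
time_s: 12.18
position: [0.6222, 0.1094, 0.2044]
tool_rot: [-1.5, 0.987, 1.487]
wrist_force: [-1.2, 0.0, -0.1]
gripper_width: 0.0168
```

Run:
```python
from plant import *
s=sense();print({k:s[k].round(4) for k in("position","wrist_force","wrist_torque","tool_rot")},s["gripper_width"],s["time_s"])
from scipy.spatial.transform import Rotation as R
print(R.from_rotvec(s["tool_rot"]).as_matrix().round(3))
```

```text
{'position': array([0.6222, 0.1094, 0.2044]), 'wrist_force': array([-1.1629,  0.0214, -0.0862]), 'wrist_torque': array([-0.0219, -0.0573, -0.0382]), 'tool_rot': array([-1.5   ,  0.9866,  1.4875])} 0.016796795074829368 12.1833
[[ 0.01  -0.922 -0.387]
 [ 0.002 -0.387  0.922]
 [-1.    -0.01  -0.002]]
```

Call:
send_rows(increments=[[0,0,-0.5,-0.001,0.002,0],[0.1,0,-1,-0.001,0.004,0],[0.1,0,-1,-0.001,0.004,0]])

```text
time_s: 12.43
position: [0.6223, 0.1093, 0.2035]
tool_rot: [-1.498, 0.99, 1.491]
wrist_force: [0.2, 0.4, -1.2]
gripper_width: 0.017
```

Call:
send_rows(increments=[[0,0,-0.5,-0.001,0.002,0],[0,0,-0.5,-0.001,0.002,0],[0,0,-0.5,-0.001,0.002,0]])

```text
time_s: 12.68
position: [0.6223, 0.1093, 0.2031]
tool_rot: [-1.498, 0.992, 1.492]
wrist_force: [0.1, -0.7, -0.8]
gripper_width: 0.0167
```

Call:
send_rows(increments=[[0,0,-0.4,-0.001,0.002,0],[0,0,-0.4,-0.001,0.002,0],[0,0,-0.4,-0.001,0.002,0]])

```text
time_s: 12.93
position: [0.6223, 0.1094, 0.2027]
tool_rot: [-1.498, 0.994, 1.493]
wrist_force: [0.2, 0.6, -1.6]
gripper_width: 0.0164
```

Run:
```python
from plant import *
import cv2
s=sense();print({k:s[k].round(4) for k in("position","wrist_force","wrist_torque","tool_rot")},s["gripper_width"],s["time_s"])
cv2.imwrite("pics/w5.png",get_image("wrist")["color"])
c=get_image("scene")["color"][150:290,240:420];cv2.imwrite("pics/s5.png",cv2.resize(c,None,fx=4,fy=4,interpolation=cv2.INTER_CUBIC))
```

```text
{'position': array([0.6223, 0.1094, 0.2027]), 'wrist_force': array([ 0.1855,  0.5837, -1.5642]), 'wrist_torque': array([0.0835, 0.0132, 0.0376]), 'tool_rot': array([-1.4975,  0.9936,  1.4933])} 0.01637820645576947 12.9333
```

View pics/w5.png

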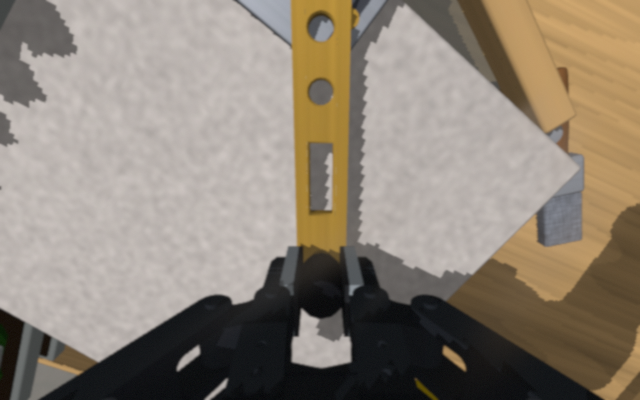

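View pics/s5.png

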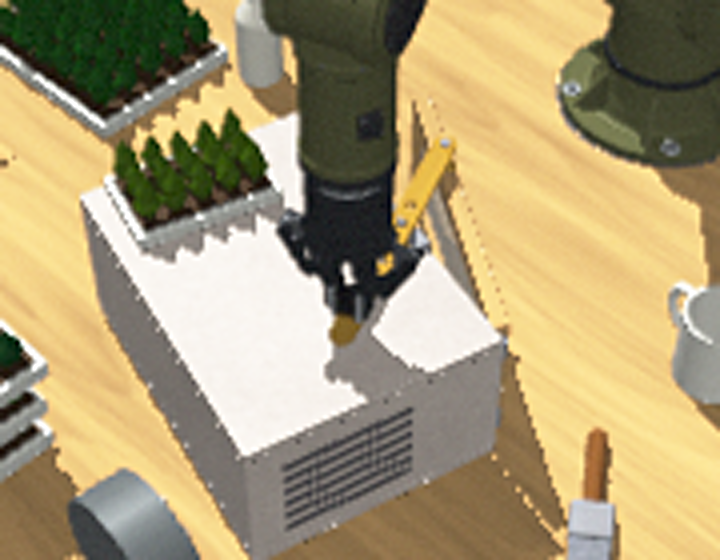

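The bar is low and level with no resistance. The holes are at (320,27) and (320,91), and the door is nearly shut. I'll go the last fraction until the keeper carries the bar.

Call:
send_rows(increments=[[0,0,-0.3,0,0.001,0],[0,0,-0.3,0,0.001,0],[0,0,-0.3,0,0.001,0]])

```text
time_s: 13.28
position: [0.6223, 0.1093, 0.2025]
tool_rot: [-1.497, 0.994, 1.494]
wrist_force: [-0.6, 0.3, -0.2]
gripper_width: 0.017
```

Call:
send_rows(increments=[[0,0,-0.3,0,0.001,0],[0,0,-0.3,0,0.001,0],[0,0,-0.3,0,0.001,0]])

```text
time_s: 13.53
position: [0.6223, 0.1094, 0.2025]
tool_rot: [-1.496, 0.995, 1.495]
wrist_force: [-1.5, -0.5, 2.5]
gripper_width: 0.0169
```

Call:
send_rows(increments=[[0,0,0,0,0,0],[0,0,0,0,0,0],[0,0,0,0,0,0],[0,0,0,0,0,0],[0,0,0,0,0,0],[0,0,0,0,0,0]], hand=-0.2)

```text
time_s: 14.03
position: [0.6223, 0.1094, 0.2021]
tool_rot: [-1.496, 0.995, 1.495]
wrist_force: [0.2, 0.1, 0.2]
gripper_width: 0.0513
```

Call:
send_rows(increments=[[0,0,5,0,0,0],[0,0,15,0,0,0],[0,0,30,0,0,0],[0,0,50,0,0,0],[0,0,75,0,0,0],[0,0,100,0,0,0],[-10,0,130,0,0,0],[-40,0,150,0,0,0],[-60,-10,160,0,0,0],[-80,-20,160,0,0,0],[-80,-20,160,0,0,0]])

```text
time_s: 14.95
position: [0.5399, 0.0877, 0.3652]
tool_rot: [-1.498, 0.994, 1.491]
wrist_force: [-0.3, 0.3, -0.3]
gripper_width: 0.0515
```

Run:
```python
from plant import *
import cv2,pickle
for n in("wrist","top","scene"):
    im=get_image(n);cv2.imwrite(f"pics/{n}6.png",im["color"]);pickle.dump(im,open(f"{n}6.pkl","wb"))
s=sense();print(s["position"],s["wrist_force"],s["gripper_width"],s["time_s"])
```

```text
[0.54264997 0.08948447 0.36300663] [ 0.21279167  0.88011537 -0.14744379] 0.05156451707630447 15.1
```

View pics/wrist6.png

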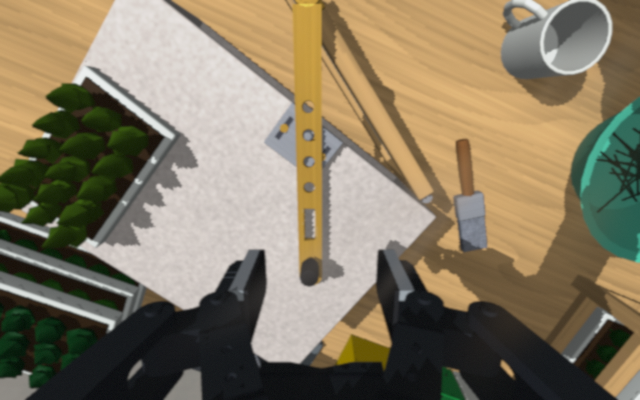

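View pics/top6.png

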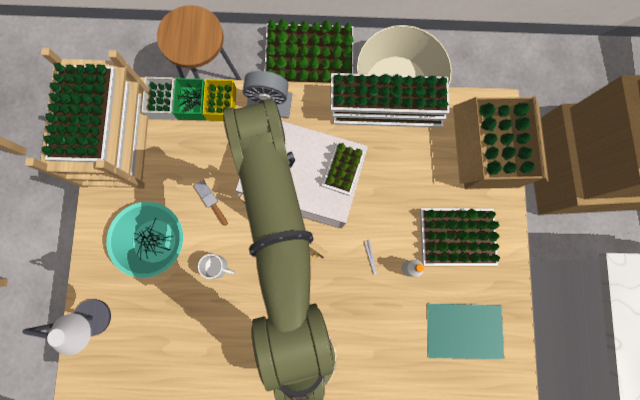

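Run:
```python
from h import *
im=pickle.load(open("wrist6.pkl","rb"))
c=im["color"][85:250,250:370];cv2.imwrite("pics/w6z.png",cv2.resize(c,None,fx=3.6,fy=3.6,interpolation=cv2.INTER_CUBIC))
for v in (107,135,161,187):print(ray(im,308.5,v,.196)[:2])
w=lambda u,v:(im["pose"]@np.r_[np.linalg.solve(im["camera_matrix"],[u,v,1])*im["depth"][v,u],1])[:3].round(4)
for p in [(300,60),(300,90),(316,120),(300,148),(309,175),(309,200),(318,240),(309,255),(284,140),(330,148)]:print(p,w(*p))
```

```text
[0.48179609 0.05108247]
[0.50487291 0.06045166]
[0.52732575 0.06956752]
[0.55083653 0.0791129 ]
(300, 60) [0.4483 0.0296 0.1969]
(300, 90) [0.4712 0.0387 0.1972]
(316, 120) [0.4896 0.0617 0.1976]
(300, 148) [0.5189 0.0576 0.1969]
(309, 175) [0.5397 0.0751 0.196 ]
(309, 200) [0.5628 0.0845 0.196 ]
(318, 240) [0.5986 0.1089 0.1961]
(309, 255) [0.6171 0.1066 0.1974]
(284, 140) [0.5187 0.0409 0.1906]
(330, 148) [0.5088 0.0839 0.1907]
```

View pics/w6z.png

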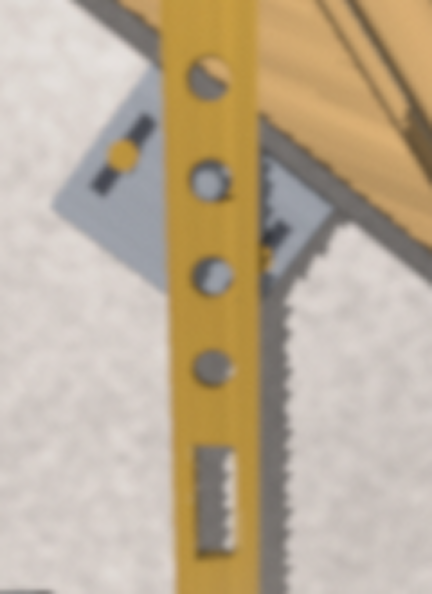

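The second hole from the door, at zoom (210,182), has the pin showing in it. The bar top lies level at z ≈ 0.196–0.197 m along its length, so it is fully home. Handing in.

Run:
```python
from plant import *
s=sense();print(s["time_s"],abs(s["dq"]).max());print(job_done())
```

```text
15.1 0.028334051047995103
the job is handed in; nothing more can be done
None
```

The door is in the vent position. The second round hole from the door is over the pin, and the bar lies flat on the keeper. I handed the job in at 15.1 s.

- **How it went:** I lifted the stay by its knob and drew the door in slowly along its arc. I lowered the bar in steps of about 1 mm over the pin, more gradually near the keeper. The first resistance was 2.5 N as it came down on the keeper; during the descent the readings stayed at sensor noise (under 2 N). Then I opened the gripper and backed away.
- **Last checks:** the wrist camera shows the pin inside the second hole, within about 0.5 mm of where I had measured the pin. The bar's top is level at 0.196–0.198 m, where 0.196 m is expected with the bar home. The gripper is clear of the bar, and the trays, mug, brush and other things look unmoved in the pictures.
- **One disagreement:** at the start, the scene camera put the stay's pivot 8–10 mm away from where the top camera did. I used the top and wrist views, which matched the known dimensions.

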